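# Clamp the meter housing on the turntable

## Robot

A 6-joint arm with a two-finger parallel gripper is mounted at the origin on the work surface. World frame = base frame: x ahead of the robot, y to its left, z up, the work surface at z = 0. Lengths are in m, angles in rad, forces in N, time in s.
With the tool pointing down it reaches from about 0.375 to 0.9 m from the base axis. Payload 3.1 kg.
Tool frame: the origin (TCP) lies midway between the tips of the shut fingers; the grasp point (between the pads) lies 19 mm behind it; z points along the fingers, y is the direction in which the jaws open and shut (so a half turn about z gives the same grasp; the last joint's range is limited). The gripper opens to 85 mm and grips with 20 to 120 N. Pads are 22 mm wide; open, the fingers measure 114 mm over their backs; the gripper's body (76 mm by 85 mm) begins 54 mm behind the grasp point. The pads swing forward as they close: fully open they stand 13 mm farther back than shut.
Start: joints at [0.971, 0.527, 1.433, -0, 1.181, -0.178], TCP at [0.256, 0.57, 0.195] pointing down, gripper open.
Joint ranges: [-3.08, 3.08], [-0.75, 2.2], [0.22, 2.44], [-1.43, 4.57], [0, 2.65], [-2.85, 2.85]. Speed limits (rad/s): [2.79, 2.79, 3.14, 3.14, 3.14, 3.14].

## Interface

Orientations are given as a unit quaternion [x, y, z, w].
In Python, from station import manip gives the robot as it stands.
- The arm moves only by the tool play_rows, never from a script. Its argument "increments" is a list of rows, each a list of 3 entries, a list of its own where there are three numbers: the shift along the tool's x, y, z in m, then the turn, a rotation vector about the tool's x, y, z in rad, then the opening, from 0 (shut) to 1 (fully open). A call has 1 to 10 rows; each row is the pose to reach, as a shift and turn from the pose commanded when the call began, along the tool's axes at that moment; what a row does not reach only later rows make up. A row lasts 1/10 s, in which the tool goes at most 50 mm and 8.59 degrees, less where a joint would pass 70% of its speed; a pose out of reach is approached as far as the arm can. A call with a gripper value outside its range is refused whole. The fingers move at their own pace and stop on an object; "force" is the grip in N (left out, the last holds). Time passes only in rows, so rows that repeat a pose let the fingers close. It gives the time, the measured TCP pose, the force and the opening at its end, in the units of the state.
- manip.sense(): the state, without advancing time (a new reading comes with each control period).
- manip.snapshot(name): name is "side" or "top"; returns (picture, depth): 480x640x3 uint8, red, green, blue; 480x640 float32, m along the optical axis (not along the pixel's ray), 0 where there is no reading.
- manip.camera_model(name): a dict with "camera_matrix" (3x3 intrinsics, pixels), "dist" ([k1, k2, p1, p2, k3] as OpenCV has them; the pictures are not rectified), "R" (3x3) and "t" (3): a world point X has camera coordinates R X + t. Camera axes: x right, y down, z forward; pixel columns grow to the right and rows downward; lengths in m; the calibration is good to about 2 mm. A picture is of the moment at which its call begins. camera_model takes no time and is no camera call.
- manip.sign_off(): hands the job in, once; it reports no verdict.
Trained networks look in the newest picture that a camera, given by its name, has taken for a name from the list of things; names that differ only in an ending like _2 or _b are one class to them, and where a whole thing is asked for, a point or a joint stands for the part that bears it (a point fixed in the world has none). Each returns a list of dicts, best first, with "p" (0 to 1); they miss things now and then, are a little off and sometimes report something else, mostly with a low value. They report only what shows in the picture. A call takes as long as a camera call. They do not tell look-alikes from the thing itself.
- manip.regions_of(camera, thing): "region" (480x640 bool, what is visible of it) and "rect" ([left, top, width, height] in pixels, round what is visible of it).
The state is a dict: "t": time; "q": joint angles; "qd": joint speeds; "tau": joint torques, N m; "tcp_pos": TCP position; "tool_rot": TCP orientation; "force": force on the tool from outside, world axes, zero at the start; "ft_torque": the same for the moment, N m; "finger_gap": opening from 0.0 (shut) to 1.0 (fully open).
Only numpy, scipy, OpenCV 4.12 (cv2) and the standard library are available. Lean on these libraries where they do the work, as an engineer would, in place of code of your own. Each camera call takes 0.05 s, during which the arm holds its last target.

## Task

Clamp the black meter housing down on the turntable, ready for its new bearing: with the back of a finger swing the blue clamp strap round until it stops over the housing, and then push the red-knobbed cam lever fully down so that the pad is pressed onto the housing and stays clamped by itself. Only push: the housing must not be lifted or shifted, and the loose parts and tools round about stay where they are.

Things in the scene. Friction and masses are not known exactly. Their poses are not given: they have to be found in the camera images.
- turntable: Fixed, locked steel turntable: plate 290 mm across, its top 42 mm above the bench. Origin on the bench under the plate's centre; z up; its +y points from the centre to the clamp stud. Three dowels 16 mm high stand round the housing's foot. Its place and yaw vary, and the clamp goes with it.
- stud_top (a point): Point on the upright stud (the axis on which the clamp strap swings), 105 mm from the turntable's centre, 140 mm above the bench, at the mid-thickness of the strap.
- strap_nose (a point): Point in the middle of the blue strap (mid-width, mid-thickness), 65 mm from the stud's axis. The strap is a level flat bar 28 mm wide and 12 mm thick, from 134 to 146 mm above the bench; it ends, rounded, 80 mm from the stud at the nose and 52 mm behind the stud at the heel. Below this point hangs a black rubber pad 22 mm across on a screw, its underside about 112 mm above the bench while the lever is fully up, 4 mm above the housing; a 5 mm nut stands above it.
- clamp_strap (a joint): Angle of the strap about the stud, rad: 0 = it points to the turntable's centre with the pad over the housing, where its heel screw meets a stop; grows to 2.1 as it is swung away clockwise seen from above. So it is closed by pushing it anticlockwise. It starts open 0.9 to 1.8, stays where it is left and takes about 2 to 3 N at the nose to swing. The lever swings round with it.
- lever_pivot (a point): Middle of the cam lever's cross pin on top of the stud, 163 mm above the bench; the lever turns in the upright plane of the strap's length.
- lever_knob (a point): Centre of the red ball knob, 25 mm across, at the end of the cam lever, 95 mm from the pivot. The lever's bar is 15 mm thick, red from 45 mm out. It leans up and away from the strap's nose, over the heel, and goes down on that side, away from the housing.
- cam_lever (a joint): Angle of the cam lever, rad: 0 = fully up (63 degrees above level), 1.1 = fully down, level, on its stop. It starts at 0 to 0.2, stays where it is left and takes about 6 N straight down on the knob to start, 3 to 4 N near the end. Its cam rocks the strap's nose down by 7 mm.
- clamp_pad: The sprung rubber pad under the strap's nose, 22 mm across, 12 mm thick; origin at the middle of its underside, z up. It presses with some 12 to 15 N when clamped.
- meter_housing: Loose black meter housing, 0.7 kg, lying on the turntable's centre: foot flange 150 mm across, round body 128 mm across and 66 mm high with a flat top (108 mm above the bench) and an open 44 mm bearing bore; a square outlet stands out at one side, below the top. Origin in the middle of its underside, z up.
- vane_wheel: Loose yellow vane wheel lying flat, 92 mm across, 34 mm high; origin in the middle of its underside.
- idler_sprocket: Loose zinc-plated idler sprocket lying flat, 88 mm across the teeth, hub 24 mm high; origin in the middle of its underside.
- flange_bearing: Loose bronze flange bearing standing on its 52 mm flange, 28 mm high; origin in the middle of its underside.
- meter_cover: Loose round black cover lying flat, 110 mm across, 14 mm high; origin in the middle of its underside.
- screwdriver: Loose screwdriver lying on the bench, 200 mm long along its x; origin at the underside, mid-length.
- spanner: Loose spanner lying on the bench, 180 mm long along its x; origin at the underside, mid-length.
- grease_tin: Loose white and red grease tin standing up, 68 mm across, 75 mm high; origin in the middle of its underside.
Things that resemble listed ones, but are neither listed nor needed, are in the scene too. There is more than one size of the meter_housing; the one meant has the size given above.

How it is judged:
By the outcome, as a careful person would: the job done as asked, in the order asked, and still so for the second after the job is handed in, with the robot touching nothing.
It also fails if it takes over 48 s, if anything falls off the work surface, if the arm or the gripper's body presses on something with over 40 N, if the wrist force passes 120 N, or if a joint passes its speed limit or range.

## Working session

There is one attempt and no reset: what is moved stays moved. The work goes in short steps, Python scripts to look and compute and a tool call to move; the robot and the scene stay as the last step left them, time stands still between calls to the robot, and variables do not carry over. Pictures are saved under pics/ and viewed, and the job is handed in when it is done.

Besides the shell and the picture viewer there is one more tool, called after ">>>" by a JSON object that holds its "name" and its "arguments", one argument or row to a line. play_rows: Moves the arm, as the interface text tells. Its arguments: {"type":"object","properties":{"increments":{"type":"array"},"force":{"type":"number"}},"required":["increments"]}

```bash
ls; mkdir -p pics
cat > h.py <<'E'
import numpy as np, cv2
from station import manip
def cm(n):
    c=manip.camera_model(n); return [np.array(c[k],float) for k in("camera_matrix","dist","R","t")]
def px2w(n,uv,d):
    K,D,R,t=cm(n); uv=np.array(uv,float).reshape(-1,1,2); d=np.array(d,float).reshape(-1)
    p=cv2.undistortPoints(uv,K,D).reshape(-1,2)
    return (np.c_[p*d[:,None],d]-t.reshape(1,3))@R
def w2px(n,X):
    K,D,R,t=cm(n); return cv2.projectPoints(np.array(X,float).reshape(-1,3),cv2.Rodrigues(R)[0],t,K,D)[0].reshape(-1,2)
def cloud(n,dep,mask=None):
    m=dep>0
    if mask is not None:m&=mask
    v,u=np.nonzero(m); return px2w(n,np.c_[u,v],dep[v,u]),u,v
def save(f,im): cv2.imwrite(f,im[...,::-1])
E
python3 - <<'E'
from h import *
for n in("side","top"):
    im,d=manip.snapshot(n); save(f"pics/{n}0.png",im); np.save(f"{n}0.npy",d); np.save(f"{n}0i.npy",im)
    K,D,R,t=cm(n); print(n,-R.T@t,R[2])
print(manip.sense())
E
```

```text
pics
side [-0.07457533 -0.74400315  0.93075419] [ 0.45795395  0.60669598 -0.64976778]
top [ 0.1905219  -0.02453513  1.45187485] [ 0.17961936 -0.01143856 -0.98366968]
{'t': 0.1, 'q': array([ 9.70497848e-01,  5.28351023e-01,  1.43375668e+00,  3.59217372e-05,
        1.18142740e+00, -1.78499524e-01]), 'qd': array([ 0.00079135, -0.00239329, -0.00189745, -0.00109897, -0.00018502,
        0.00129479]), 'tau': array([-2.12857449e-04, -4.43303955e+01, -1.78585446e+01, -2.05786282e-04,
        3.95838171e-03,  9.02060890e-06]), 'tcp_pos': array([0.25543247, 0.56964405, 0.19375074]), 'tool_rot': array([ 2.09346116e-01,  9.77841122e-01, -8.92212967e-04, -3.84075783e-04]), 'force': array([ 0.06261877,  0.12367654, -1.47451684]), 'ft_torque': array([ 0.01473417, -0.0206784 ,  0.03384396]), 'finger_gap': 0.997853640874854}
```

View pics/side0.png

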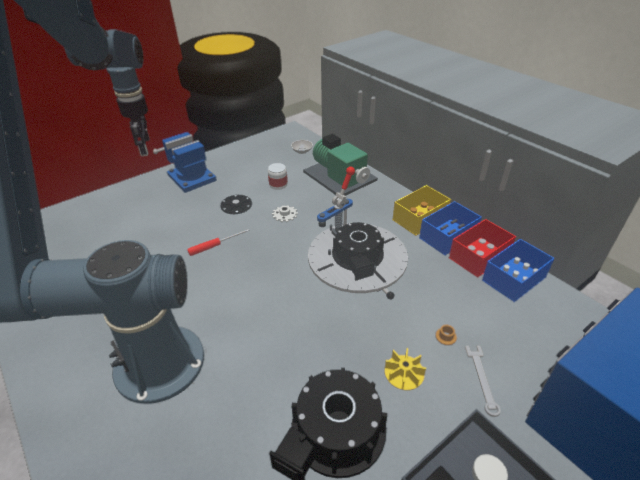

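View pics/top0.png

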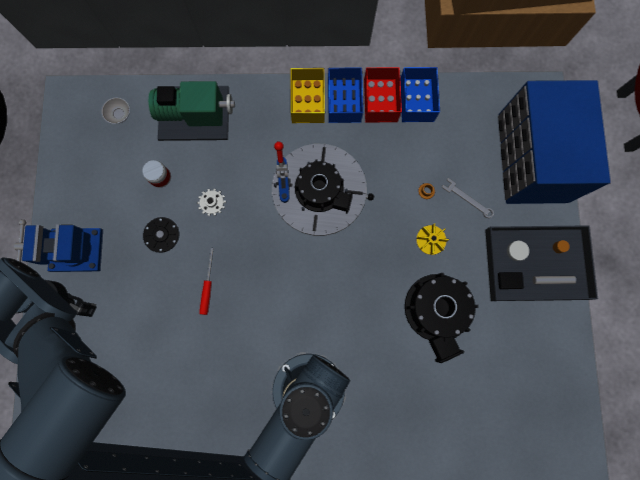

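```bash
cat > m.py <<'E'
from h import *
for n in("side","top"):
    im=np.load(f"{n}0i.npy"); d=np.load(f"{n}0.npy")
    P,u,v=cloud(n,d); c=im[v,u].astype(int)
    near=(np.hypot(P[:,0]-.62,P[:,1]-.02)<.25)
    s=near&(abs(P[:,2]-.042)<.006)
    Q=P[s,:2]
    (cx,cy),r=cv2.minEnclosingCircle(Q.astype(np.float32)); print(n,'plate',cx,cy,r,s.sum())
    hsv=cv2.cvtColor(im,cv2.COLOR_RGB2HSV)[v,u].astype(int)
    blue=near&(hsv[:,0]>100)&(hsv[:,0]<125)&(hsv[:,1]>150)&(P[:,2]>.12)&(P[:,2]<.17)
    B=P[blue]; print('blue',len(B),B.mean(0),B.min(0),B.max(0)); 
    a=np.linalg.svd((B-B.mean(0))[:,:2],full_matrices=False)[2][0]; print('dir',a)
    red=near&((hsv[:,0]<8)|(hsv[:,0]>172))&(hsv[:,1]>150)&(P[:,2]>.15)
    B=P[red]; print('red',len(B),B.mean(0),B.min(0),B.max(0)); t=B[B[:,2]>B[:,2].max()-.025]; print(t.mean(0))
    for th in("turntable","stud_top","strap_nose","lever_knob","clamp_strap","cam_lever","meter_housing","clamp_pad","lever_pivot"):
        try:
            for r in manip.regions_of(n,th)[:3]: 
                m=r["region"]; p,_,_=cloud(n,d,m); print(th,r["p"],r["rect"],np.median(p,0).round(3) if len(p) else 0)
        except Exception as e: print(th,e)
    x0,y0=(300,150) if n=="side" else (240,120)
    save(f"pics/{n}c.png",cv2.resize(im[y0:y0+150,x0:x0+160],(800,750),interpolation=cv2.INTER_CUBIC)[:600])
E
python3 m.py
```

```text
side plate 0.6623368263244629 -0.02328544296324253 0.2166367471218109 3280m.py:11: RuntimeWarning: Mean of empty slice.
  B=P[blue]; print('blue',len(B),B.mean(0),B.min(0),B.max(0));
  ret = um.true_divide(
Traceback (most recent call last):
  File "m.py", line 11, in <module>
    B=P[blue]; print('blue',len(B),B.mean(0),B.min(0),B.max(0));
                                             ~~~~~^^^
ValueError: zero-size array to reduction operation minimum which has no identity
```

```bash
cat > m.py <<'E'
from h import *
for n in("side","top"):
    im=np.load(f"{n}0i.npy"); d=np.load(f"{n}0.npy")
    for th in("turntable","strap_nose","lever_knob","clamp_strap","meter_housing","clamp_pad"):
        try:
            for i,r in enumerate(manip.regions_of(n,th)[:3]): 
                m=r["region"]; p,_,_=cloud(n,d,m); print(n,th,r["p"],r["rect"],m.sum(),np.median(p,0).round(3) if len(p) else 0)
                np.save(f"r_{n}_{th}_{i}.npy",m)
        except Exception as e: print(th,e)
    x0,y0=(300,150) if n=="side" else (240,120)
    save(f"pics/{n}c.png",cv2.resize(im[y0:y0+120,x0:x0+160],(800,600),interpolation=cv2.INTER_CUBIC))
E
python3 m.py
```

```text
side turntable 0.68 [309.7, 167.1, 98.5, 132.8] 4256 [ 0.57  -0.056  0.042]
side strap_nose 0.76 [316.1, 200.5, 34.7, 27.3] 276 [0.563 0.056 0.144]
side lever_knob 0.73 [333.7, 169.4, 21.6, 37.4] 340 [0.621 0.063 0.185]
side clamp_strap 0.97 [316.3, 170.7, 39.5, 55.8] 712 [0.61  0.061 0.149]
side meter_housing 0.93 [269.8, 370.5, 116.4, 109.5] 9431 [ 0.204 -0.41   0.085]
side meter_housing 0.6 [331.3, 224.1, 55.4, 57.1] 2261 [ 0.564 -0.065  0.097]
top turntable 0.81 [274.7, 142.6, 97.2, 92.9] 4588 [ 0.586 -0.026  0.044]
top strap_nose 0.76 [277.2, 160.9, 12.6, 42.8] 248 [0.566 0.06  0.147]
top lever_knob 0.62 [271.8, 145.7, 16.6, 30.5] 255 [0.624 0.066 0.201]
top clamp_strap 0.84 [278.1, 141.8, 10.3, 61.2] 552 [0.602 0.063 0.155]
top meter_housing 0.96 [295.2, 159.3, 57.6, 51.6] 2165 [ 0.577 -0.046  0.106]
top meter_housing 0.93 [406.3, 273.3, 71.7, 89.7] 4270 [ 0.221 -0.381  0.087]
top meter_housing 0.17 [197.1, 270.5, 13.5, 47.0] 280 [0.271 0.299 0.024]
top clamp_pad 0.71 [143.0, 216.0, 35.7, 34.0] 1015 [0.463 0.444 0.008]
```

View pics/sidec.png

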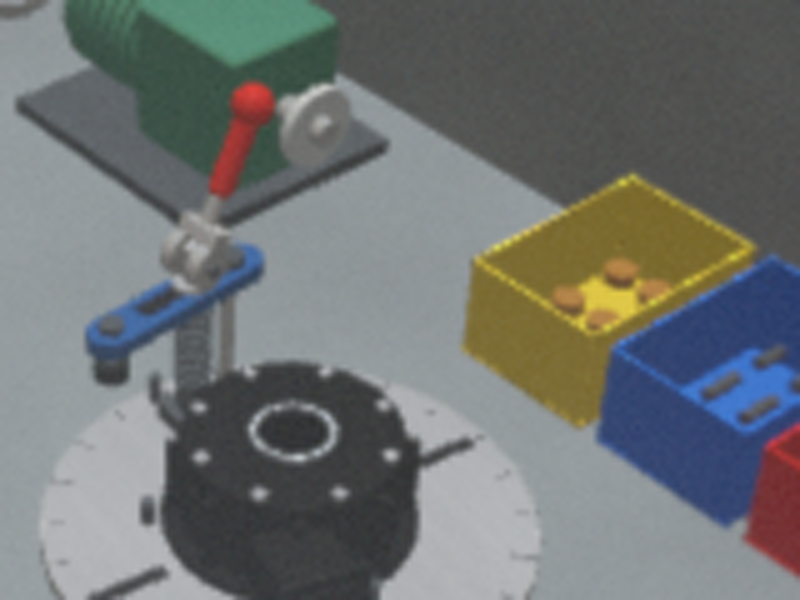

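View pics/topc.png

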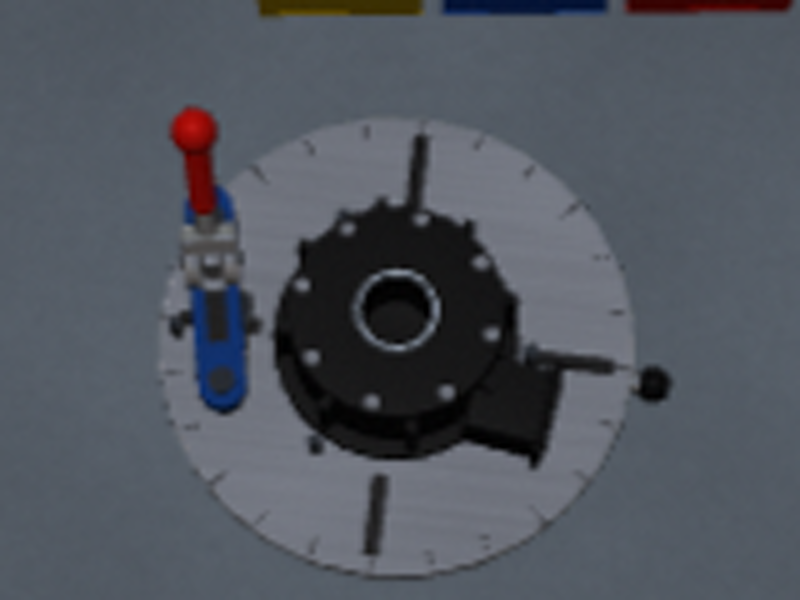

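```bash
cat > m2.py <<'E'
from h import *
from scipy.optimize import least_squares
for n in("side","top"):
    d=np.load(f"{n}0.npy"); im=np.load(f"{n}0i.npy")
    m=np.load(f"r_{n}_turntable_0.npy"); P,_,_=cloud(n,d,cv2.dilate(m.astype(np.uint8),np.ones((5,5)))>0)
    Q=P[abs(P[:,2]-.042)<.008,:2]
    c=np.median(Q,0)
    # outline: max radius per angle bin
    for _ in range(5):
        a=np.arctan2(*(Q-c).T[::-1]); r=np.hypot(*(Q-c).T); e=[]
        for k in range(48):
            s=(a>-np.pi+k*np.pi/24)&(a<=-np.pi+(k+1)*np.pi/24)
            if s.sum()>5:
                i=np.argsort(r[s])[-2]; e.append(Q[s][i])
        e=np.array(e); f=least_squares(lambda p:np.hypot(*(e-p[:2]).T)-p[2],[*c,.145],loss='soft_l1',f_scale=.003); c=f.x[:2]
    print(n,'plate',f.x, np.median(P[abs(P[:,2]-.042)<.008,2]))
    P,_,_=cloud(n,d,np.load(f"r_{n}_meter_housing_{1 if n=='side' else 0}.npy")); T=P[abs(P[:,2]-.108)<.004]
    print('housing',cv2.minEnclosingCircle(T[:,:2].astype(np.float32)),np.median(T[:,2]))
    m=np.load(f"r_{n}_strap_nose_0.npy")|np.load(f"r_{n}_clamp_strap_0.npy")|np.load(f"r_{n}_lever_knob_0.npy")
    P,u,v=cloud(n,d,m); c=im[v,u].astype(int)
    b=(c[:,2]>c[:,0]*1.6)&(P[:,2]>.125)&(P[:,2]<.165); B=P[b]; B=B[B[:,2]>.14]
    print('blue',len(B),cv2.minAreaRect(B[:,:2].astype(np.float32)),cv2.boxPoints(cv2.minAreaRect(B[:,:2].astype(np.float32))).round(3).tolist(),np.median(B[:,2]))
    rd=(c[:,0]>c[:,2]*1.8)&(P[:,2]>.17); B=P[rd]
    # knob sphere fit
    t=B[B[:,2]>B[:,2].max()-.02]; 
    f=least_squares(lambda p:np.linalg.norm(t-p,axis=1)-.0125,t.mean(0)-[0,0,.01],loss='soft_l1',f_scale=.002); print('knob',f.x,len(t),B[:,2].max())
E
python3 m2.py
```

```text
side plate [ 0.59338121 -0.03902617  0.14413622] 0.04167968977521279
housing ((0.5943931341171265, -0.0381576344370842), 0.06704697757959366) 0.10763406802714479
blue 159 ((0.5927461981773376, 0.06381820887327194), (0.1293022185564041, 0.029642712324857712), 5.145904064178467) [[0.5270000100135803, 0.0729999989271164], [0.5299999713897705, 0.0430000014603138], [0.6579999923706055, 0.054999999701976776], [0.656000018119812, 0.08399999886751175]] 0.14502732437518023
knob [0.65151067 0.06847266 0.24714987] 58 0.2597063794369486
top plate [ 0.59410451 -0.04013312  0.14345634] 0.04322648891938614
housing ((0.5949721336364746, -0.03550345450639725), 0.06750984489917755) 0.10889082616254
blue 202 ((0.5928586721420288, 0.06336911767721176), (0.12980008125305176, 0.02796112932264805), 4.321017265319824) [[0.5270000100135803, 0.07199999690055847], [0.5289999842643738, 0.04500000178813934], [0.6589999794960022, 0.05400000140070915], [0.6570000052452087, 0.0820000022649765]] 0.1470849265302054
knob [0.65351825 0.06869946 0.2488661 ] 58 0.26440697944023783
```

```bash
cat >> h.py <<'E'
from scipy.spatial.transform import Rotation as Ro
S=np.array([.607,.064])
def inc(targets):
    """targets: list of (x,y,z,angle deg of tool y in world) tool down"""
    s=manip.sense(); R=Ro.from_quat(s["tool_rot"]); p=s["tcp_pos"]
    print('tcp',p.round(4),'q',s["q"].round(2),'F',s["force"].round(1),'t',s["t"])
    for x,y,z,a in targets:
        a=np.radians(a); Y=np.array([np.cos(a),np.sin(a),0]); Z=np.array([0,0,-1.]); X=np.cross(Y,Z)
        G=Ro.from_matrix(np.c_[X,Y,Z])
        print([R.inv().apply(np.array([x,y,z])-p).round(4).tolist(),(R.inv()*G).as_rotvec().round(3).tolist()])
E
python3 - <<'E'
from h import *
inc([(.40,.35,.27,-10),(.535,.107,.26,-85.4),(.535,.107,.128,-85.4)])
E
```

```text
tcp [0.2558 0.5702 0.1946] q [ 0.97  0.53  1.43  0.    1.18 -0.18] F [-0.6  0.5 -0.4] t 0.7
[[-0.2217, -0.1419, -0.0754], [0.0, -0.0, 1.324]]
[[-0.4443, -0.3083, -0.0654], [0.0, -0.0, 2.639]]
[[-0.4443, -0.3083, 0.0666], [0.0, -0.0, 2.639]]
```

>>> {"name": "play_rows", "arguments": {
  "increments": [
    [[0,0,-0.04],[0,0,0.1],0],
    [[0,0,-0.07],[0,0,0.22],0],
    [[-0.03,-0.02,-0.075],[0,0,0.35],0],
    [[-0.06,-0.04,-0.075],[0,0,0.48],0],
    [[-0.09,-0.06,-0.075],[0,0,0.61],0],
    [[-0.12,-0.08,-0.075],[0,0,0.74],0],
    [[-0.15,-0.1,-0.075],[0,0,0.87],0],
    [[-0.18,-0.12,-0.075],[0,0,1.0],0],
    [[-0.21,-0.14,-0.075],[0,0,1.13],0],
    [[-0.23,-0.155,-0.075],[0,0,1.26],0]
  ],
  "force": 30
}}

```text
t: 1.7
tcp_pos: [0.4034, 0.3328, 0.2698]
tool_rot: [0.747, 0.664, 0.0, 0.0]
force: [0.6, 0.8, -0.2]
finger_gap: -0.0
```

Run:
```python
from h import *
inc([(.535,.107,.26,-85.4),(.535,.107,.128,-85.4)])
```

```text
tcp [0.4034 0.3328 0.2698] q [ 0.48  0.3   1.59 -0.    1.25  0.59] F [ 0.6  0.8 -0.2] t 1.7
[[-0.2088, 0.1572, 0.01], [0.001, -0.0, 1.373]]
[[-0.2088, 0.1571, 0.142], [0.001, -0.0, 1.373]]
```

>>> {"name": "play_rows", "arguments": {
  "increments": [
    [[-0.02,0.015,0],[0,0,0.14],0],
    [[-0.045,0.034,0],[0,0,0.28],0],
    [[-0.07,0.053,0],[0,0,0.42],0],
    [[-0.095,0.072,0],[0,0,0.56],0],
    [[-0.12,0.09,0],[0,0,0.7],0],
    [[-0.145,0.109,0],[0,0,0.84],0],
    [[-0.17,0.128,0],[0,0,0.98],0],
    [[-0.19,0.143,0.005],[0,0,1.12],0],
    [[-0.209,0.157,0.01],[0,0,1.26],0],
    [[-0.209,0.157,0.01],[0,0,1.373],0]
  ]
}}

```text
t: 2.7
tcp_pos: [0.5366, 0.1069, 0.259]
tool_rot: [0.999, 0.039, 0.0, 0.001]
force: [0.1, 1.3, 1.0]
finger_gap: -0.001
```

Run:
```python
from h import *
inc([(.535,.107,.128,-85.4)])
for n in("side","top"):
    im,d=manip.snapshot(n); 
    x0,y0=(270,110) if n=="side" else (220,80)
    save(f"pics/{n}1.png",cv2.resize(im[y0:y0+160,x0:x0+200],(750,600),interpolation=cv2.INTER_CUBIC))
```

```text
tcp [0.5366 0.1069 0.259 ] q [-0.01  0.35  1.55 -0.    1.24  1.49] F [0.1 1.3 1. ] t 2.7
[[-0.0016, -0.0004, 0.131], [0.001, -0.0, -0.002]]
```

View pics/side1.png

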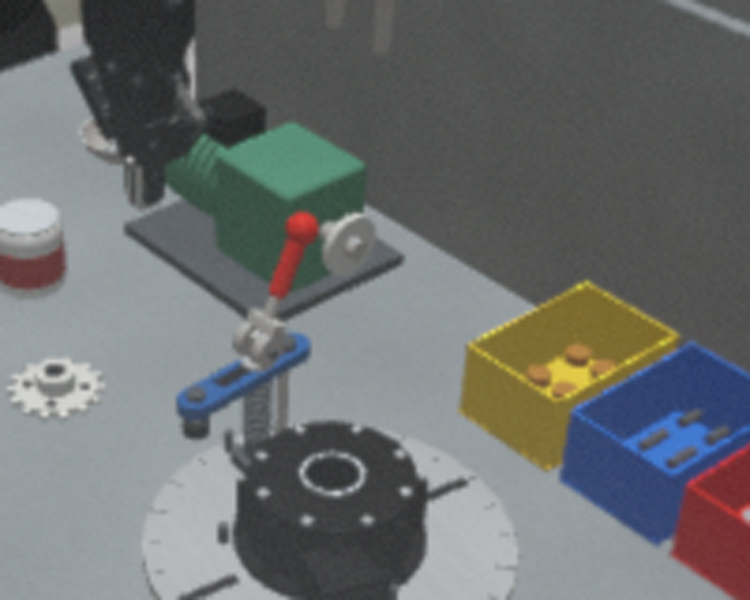

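View pics/top1.png

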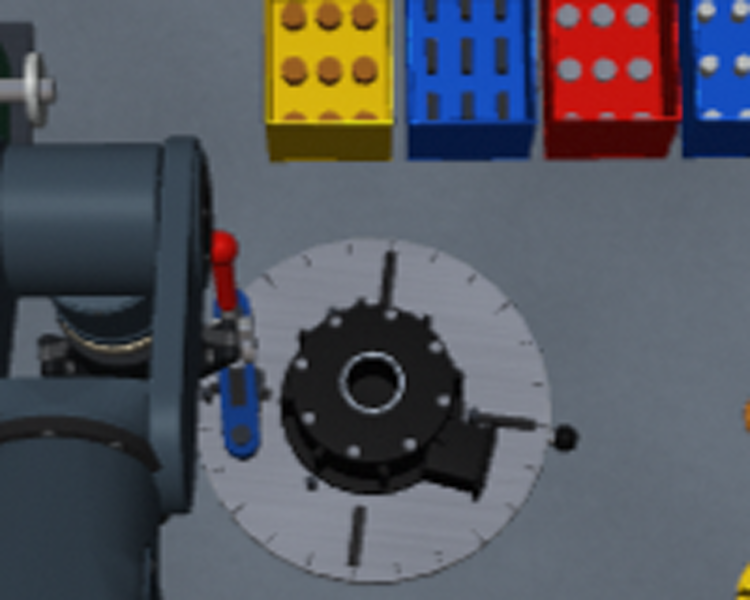

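Run:
```python
from h import *
p=manip.sense()["tcp_pos"]
for n,o,k in(("side",(270,110),3.75),("top",(220,80),3.75)): print(n,(w2px(n,p)-o)*k)
```

```text
side [[143.46480119 244.46955548]]
top [[158.5291067  403.95471381]]
```

Run:
```python
from h import *
im,d=manip.snapshot("side")
c=im[100:190,270:360].copy()
save("pics/s2.png",cv2.resize(c,(600,600),interpolation=cv2.INTER_NEAREST))
P,u,v=cloud("side",d); 
s=(np.hypot(P[:,0]-.536,P[:,1]-.107)<.12)&(P[:,2]>.2)&(u<320)
Q=P[s]; 
for z in np.arange(.2,.4,.015):
    w=(Q[:,2]>z)&(Q[:,2]<=z+.015)
    if w.sum(): print(round(z,3),w.sum(),Q[w].min(0).round(3),Q[w].max(0).round(3))
print(manip.sense()["tcp_pos"])
```

```text
0.29 19 [0.522 0.098 0.296] [0.543 0.113 0.305]
0.305 55 [0.522 0.094 0.305] [0.542 0.123 0.32 ]
0.32 43 [0.521 0.094 0.321] [0.543 0.124 0.334]
0.335 85 [0.519 0.075 0.336] [0.545 0.143 0.35 ]
0.35 114 [0.516 0.061 0.35 ] [0.549 0.152 0.365]
0.365 144 [0.515 0.048 0.365] [0.544 0.168 0.38 ]
0.38 166 [0.513 0.048 0.38 ] [0.541 0.17  0.395]
0.395 157 [0.513 0.063 0.395] [0.545 0.148 0.41 ]
[0.5350542  0.10932649 0.25954285]
```

View pics/s2.png

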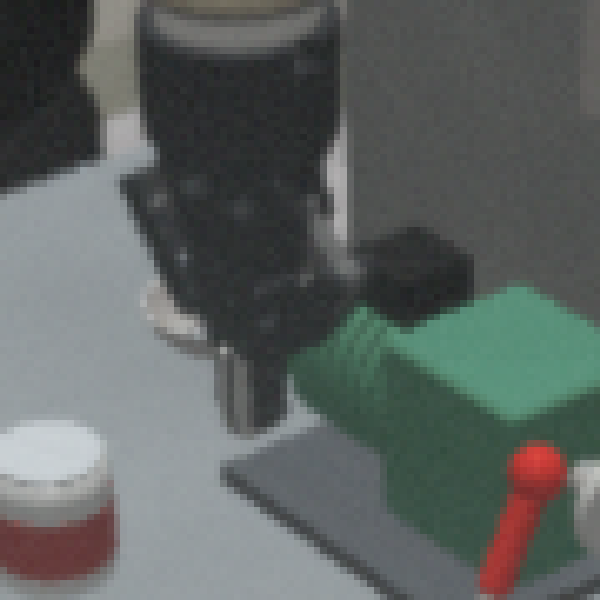

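Run:
```python
from h import *
def an(d,n,p):
    P,u,v=cloud(n,d); s=(np.hypot(P[:,0]-p[0],P[:,1]-p[1])<.09)&(P[:,2]>p[2]-.05)&(P[:,2]<p[2]+.15); Q=P[s]
    print(n,p)
    for z in np.arange(p[2]-.05,p[2]+.15,.015):
        w=(Q[:,2]>z)&(Q[:,2]<=z+.015)
        if w.sum(): print(round(z,3),w.sum(),Q[w].min(0).round(3),Q[w].max(0).round(3))
an(np.load("side0.npy"),"side",[.256,.57,.195])
an(np.load("top0.npy"),"top",[.256,.57,.195])
im,d=manip.snapshot("top"); an(d,"top",[.535,.107,.26])
```

```text
side [0.256, 0.57, 0.195]
0.235 21 [0.226 0.52  0.243] [0.282 0.612 0.25 ]
0.25 57 [0.224 0.511 0.25 ] [0.285 0.613 0.265]
0.265 48 [0.224 0.513 0.265] [0.284 0.61  0.28 ]
0.28 25 [0.216 0.495 0.282] [0.286 0.612 0.295]
0.295 78 [0.216 0.494 0.295] [0.295 0.629 0.31 ]
0.31 73 [0.216 0.496 0.31 ] [0.295 0.629 0.325]
0.325 104 [0.217 0.498 0.325] [0.279 0.577 0.34 ]
0.34 38 [0.219 0.504 0.34 ] [0.266 0.569 0.345]
top [0.256, 0.57, 0.195]
0.235 2 [0.242 0.521 0.248] [0.245 0.522 0.249]
0.25 6 [0.24  0.515 0.254] [0.247 0.524 0.264]
0.265 4 [0.244 0.519 0.27 ] [0.247 0.521 0.275]
0.28 11 [0.224 0.498 0.29 ] [0.248 0.524 0.294]
0.295 70 [0.215 0.498 0.295] [0.259 0.539 0.309]
0.31 74 [0.217 0.497 0.31 ] [0.261 0.546 0.325]
0.325 80 [0.216 0.5   0.325] [0.268 0.549 0.34 ]
0.34 43 [0.219 0.502 0.34 ] [0.255 0.542 0.345]
top [0.535, 0.107, 0.26]
0.345 2 [0.526 0.07  0.354] [0.527 0.073 0.357]
0.36 31 [0.522 0.055 0.36 ] [0.535 0.148 0.375]
0.375 97 [0.517 0.047 0.375] [0.55 0.17 0.39]
0.39 100 [0.517 0.049 0.39 ] [0.551 0.169 0.404]
0.405 5 [0.521 0.066 0.406] [0.532 0.15  0.41 ]
```

>>> {"name": "play_rows", "arguments": {
  "increments": [
    [[0,0,0.04],[0,0,0],0],
    [[0,0,0.08],[0,0,0],0],
    [[0,0,0.12],[0,0,0],0],
    [[0,0,0.131],[0,0,0],0],
    [[0,0,0.131],[0,0,0],0]
  ]
}}

```text
t: 3.4
tcp_pos: [0.5338, 0.11, 0.1274]
tool_rot: [0.999, 0.044, -0.002, -0.0]
force: [-0.0, -0.7, -0.3]
finger_gap: -0.005
```

Run:
```python
from h import *
im,d=manip.snapshot("side"); p=manip.sense()["tcp_pos"]; print(p, manip.sense()["force"])
px=w2px("side",[p,p+[0,0,.036]]); print(px)
save("pics/s3.png",cv2.resize(im[110:230,270:390],(600,600),interpolation=cv2.INTER_CUBIC)); print((px-[270,110])*5)
P,u,v=cloud("side",d)
s=(np.hypot(P[:,0]-p[0],P[:,1]-p[1])<.03)&(P[:,2]>.06); Q=P[s]; print(Q[:,2].min(), np.sort(Q[:,2])[:15].round(3))
w=Q[Q[:,2]<Q[:,2].min()+.03]; print(w.min(0),w.max(0))
```

```text
[0.53546875 0.10996769 0.12904226] [ 0.27355409 -0.74805254  0.97404503]
[[309.49535675 212.9977101 ]
 [309.11387222 203.00443957]]
[[197.47678374 514.9885505 ]
 [195.56936108 465.02219784]]
0.1637564512083955 [0.164 0.165 0.165 0.165 0.165 0.167 0.17  0.17  0.171 0.171 0.171 0.172
 0.172 0.173 0.173]
[0.52001199 0.09399218 0.16375645] [0.54252468 0.11713993 0.19260063]
```

View pics/s3.png

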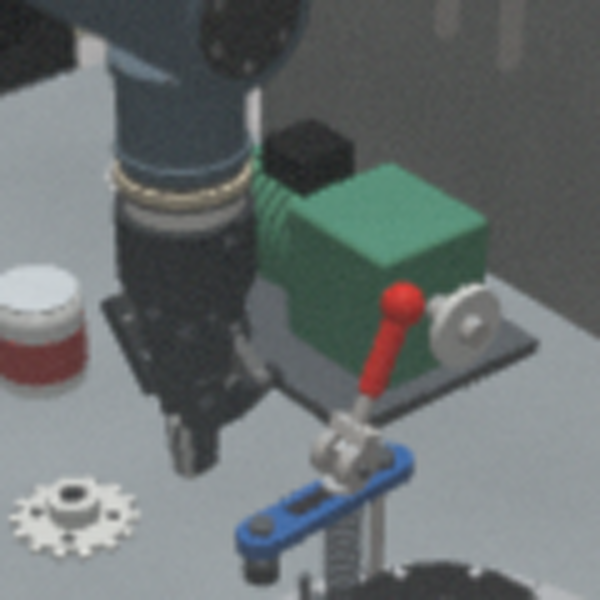

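>>> {"name": "play_rows", "arguments": {
  "increments": [
    [[0,0,0.02],[0,0,0],0],
    [[0,0,0.038],[0,0,0],0],
    [[0,0,0.038],[0,0,0],0]
  ]
}}

```text
t: 3.75
tcp_pos: [0.5354, 0.1097, 0.0912]
tool_rot: [0.999, 0.044, 0.0, 0.0]
force: [0.4, 0.6, 0.7]
finger_gap: 0.001
```

```bash
cat >> h.py <<'E'
def sw(ths,r=.066,off=.0285,z=.091):
    L=[]
    for a in ths:
        b=np.radians(a); p=S+r*np.array([np.cos(b),np.sin(b)])-off*np.array([-np.sin(b),np.cos(b)]); L.append((p[0],p[1],z,a+90))
    inc(L)
E
python3 - <<'E'
from h import *
sw([176,180,184,188,192,196,200,204,208,212])
E
```

```text
tcp [0.5354 0.1097 0.0912] q [-0.    0.57  1.72 -0.    0.85  1.48] F [0.4 0.6 0.7] t 3.75
[[0.0066, 0.0133, 0.0002], [0.0, -0.0, 0.157]]
[[0.0041, 0.0176, 0.0002], [0.0, -0.0, 0.088]]
[[0.0019, 0.0221, 0.0002], [0.0, -0.0, 0.018]]
[[-0.0, 0.0268, 0.0002], [0.0, -0.0, -0.052]]
[[-0.0016, 0.0315, 0.0002], [0.0, -0.0, -0.122]]
[[-0.0029, 0.0364, 0.0002], [0.0, -0.0, -0.192]]
[[-0.0038, 0.0413, 0.0002], [0.0, -0.0, -0.261]]
[[-0.0043, 0.0463, 0.0002], [0.0, -0.0, -0.331]]
[[-0.0045, 0.0513, 0.0002], [0.0, -0.0, -0.401]]
[[-0.0044, 0.0563, 0.0002], [0.0, -0.0, -0.471]]
```

>>> {"name": "play_rows", "arguments": {
  "increments": [
    [[0.002,0.01,0],[0,0,0.04],0],
    [[0.003,0.017,0],[0,0,0.05],0],
    [[0.002,0.022,0],[0,0,0.018],0],
    [[0,0.027,0],[0,0,-0.052],0],
    [[-0.002,0.0315,0],[0,0,-0.122],0],
    [[-0.003,0.0365,0],[0,0,-0.192],0],
    [[-0.004,0.0415,0],[0,0,-0.261],0],
    [[-0.0045,0.0465,0],[0,0,-0.331],0]
  ]
}}

```text
t: 4.55
tcp_pos: [0.5365, 0.0625, 0.0923]
tool_rot: [0.978, 0.208, 0.002, 0.0]
force: [1.1, 3.3, 0.7]
finger_gap: -0.005
```

Run:
```python
from h import *
sw([208,212,216,220,224,228,232,236,240,244])
im,d=manip.snapshot("side")
save("pics/s4.png",cv2.resize(im[150:270,300:420],(600,600),interpolation=cv2.INTER_CUBIC))
```

```text
tcp [0.5365 0.0625 0.0923] q [-0.09  0.56  1.74  0.    0.83  1.06] F [1.1 3.3 0.7] t 4.55
[[-0.0028, 0.0035, 0.0013], [0.001, -0.004, -0.07]]
[[-0.0043, 0.0083, 0.0013], [0.001, -0.004, -0.139]]
[[-0.0055, 0.0132, 0.0013], [0.001, -0.004, -0.209]]
[[-0.0063, 0.0181, 0.0013], [0.001, -0.004, -0.279]]
[[-0.0067, 0.0231, 0.0013], [0.002, -0.004, -0.349]]
[[-0.0069, 0.0282, 0.0013], [0.002, -0.004, -0.419]]
[[-0.0066, 0.0332, 0.0013], [0.002, -0.004, -0.488]]
[[-0.0061, 0.0382, 0.0013], [0.002, -0.004, -0.558]]
[[-0.0051, 0.0431, 0.0013], [0.002, -0.004, -0.628]]
[[-0.0039, 0.0479, 0.0013], [0.002, -0.004, -0.698]]
```

View pics/s4.png

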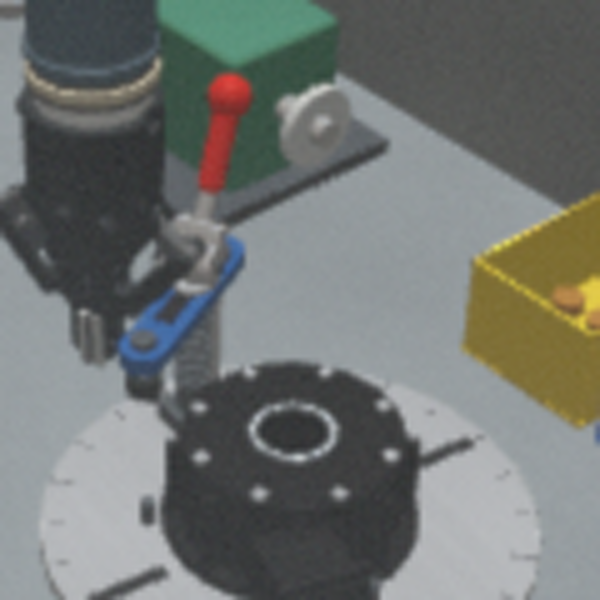

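>>> {"name": "play_rows", "arguments": {
  "increments": [
    [[-0.003,0.0035,0],[0,0,-0.07],0],
    [[-0.0045,0.0083,0],[0,0,-0.14],0],
    [[-0.006,0.0132,0],[0,0,-0.21],0],
    [[-0.007,0.018,0],[0,0,-0.28],0],
    [[-0.0075,0.023,0],[0,0,-0.35],0],
    [[-0.0075,0.028,0],[0,0,-0.42],0],
    [[-0.0075,0.033,0],[0,0,-0.49],0],
    [[-0.007,0.038,0],[0,0,-0.56],0],
    [[-0.006,0.043,0],[0,0,-0.63],0],
    [[-0.005,0.048,0],[0,0,-0.7],0]
  ]
}}

```text
t: 5.6
tcp_pos: [0.5495, 0.0168, 0.0916]
tool_rot: [0.848, 0.531, 0.0, -0.0]
force: [-0.7, 2.4, -0.1]
finger_gap: -0.004
```

Run:
```python
from h import *
sw([248,252,255,257,259,261,263,265,267])
im,d=manip.snapshot("side")
save("pics/s5.png",cv2.resize(im[150:270,300:420],(600,600),interpolation=cv2.INTER_CUBIC))
```

```text
tcp [0.5495 0.0168 0.0916] q [-0.17  0.57  1.72  0.    0.85  0.28] F [-0.7  2.4 -0.1] t 5.6
[[-0.0002, 0.0072, 0.0006], [-0.0, -0.001, -0.068]]
[[-0.0017, 0.012, 0.0006], [-0.0, -0.001, -0.138]]
[[-0.0026, 0.0156, 0.0006], [-0.0, -0.001, -0.191]]
[[-0.0031, 0.0181, 0.0006], [-0.0, -0.001, -0.225]]
[[-0.0035, 0.0206, 0.0006], [-0.0, -0.001, -0.26]]
[[-0.0038, 0.0231, 0.0006], [-0.0, -0.001, -0.295]]
[[-0.0041, 0.0256, 0.0006], [-0.0, -0.001, -0.33]]
[[-0.0042, 0.0281, 0.0006], [-0.0, -0.001, -0.365]]
[[-0.0043, 0.0306, 0.0006], [-0.0, -0.001, -0.4]]
```

View pics/s5.png

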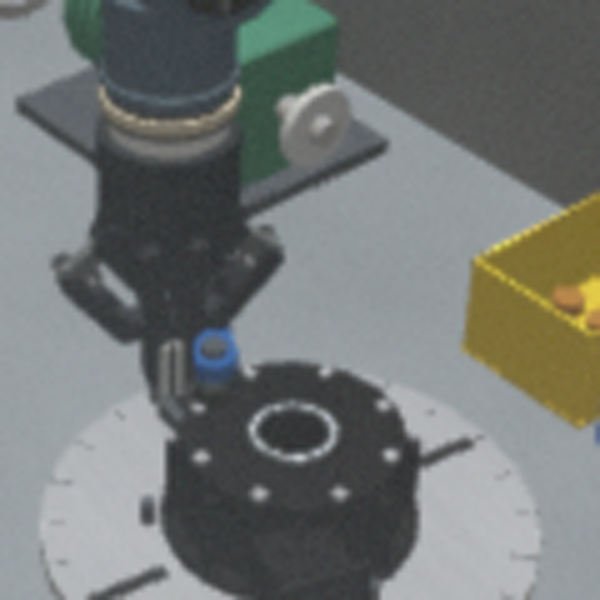

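>>> {"name": "play_rows", "arguments": {
  "increments": [
    [[0,0.004,0],[0,0,-0.03],0],
    [[0,0.0075,0],[0,0,-0.07],0],
    [[-0.0015,0.012,0],[0,0,-0.138],0],
    [[-0.0025,0.0155,0],[0,0,-0.19],0],
    [[-0.003,0.018,0],[0,0,-0.225],0],
    [[-0.0035,0.02,0],[0,0,-0.25],0]
  ]
}}

```text
t: 6.25
tcp_pos: [0.565, 0.0044, 0.0911]
tool_rot: [0.775, 0.631, -0.001, -0.0]
force: [-3.5, 0.7, 1.5]
finger_gap: 0.004
```

>>> {"name": "play_rows", "arguments": {
  "increments": [
    [[0,0.001,0],[0,0,-0.014],0],
    [[0,0.002,0],[0,0,-0.028],0]
  ]
}}

```text
t: 6.45
tcp_pos: [0.5675, 0.0042, 0.0908]
tool_rot: [0.766, 0.643, -0.0, -0.0]
force: [-4.1, -1.1, 0.8]
finger_gap: 0.001
```

>>> {"name": "play_rows", "arguments": {
  "increments": [
    [[0,0.001,0],[0,0,-0.014],0],
    [[0,0.002,0],[0,0,-0.028],0]
  ]
}}

```text
t: 6.65
tcp_pos: [0.5698, 0.0042, 0.0906]
tool_rot: [0.757, 0.654, -0.0, -0.0]
force: [-3.0, -2.1, 0.9]
finger_gap: 0.002
```

>>> {"name": "play_rows", "arguments": {
  "increments": [
    [[0,0.001,0],[0,0,-0.01],0],
    [[0,0.001,0],[0,0,-0.01],0]
  ]
}}

```text
t: 6.85
tcp_pos: [0.5711, 0.0041, 0.0905]
tool_rot: [0.754, 0.657, 0.0, 0.0]
force: [-2.1, -1.5, -0.3]
finger_gap: 0.002
```

>>> {"name": "play_rows", "arguments": {
  "increments": [
    [[0,0.001,0],[0,0,-0.01],0],
    [[0,0.001,0],[0,0,-0.01],0]
  ]
}}

```text
t: 7.05
tcp_pos: [0.572, 0.004, 0.0905]
tool_rot: [0.75, 0.661, 0.0, 0.0]
force: [-3.2, -1.5, 0.5]
finger_gap: -0.007
```

>>> {"name": "play_rows", "arguments": {
  "increments": [
    [[0,0.001,0],[0,0,-0.01],0],
    [[0,0.001,0],[0,0,-0.01],0]
  ]
}}

```text
t: 7.25
tcp_pos: [0.5729, 0.0039, 0.0905]
tool_rot: [0.747, 0.665, -0.0, -0.0]
force: [-2.1, -1.7, -0.4]
finger_gap: -0.005
```

>>> {"name": "play_rows", "arguments": {
  "increments": [
    [[0,0.001,0],[0,0,0],0],
    [[0,0.002,0],[0,0,0],0]
  ]
}}

```text
t: 7.45
tcp_pos: [0.5731, 0.0038, 0.0904]
tool_rot: [0.747, 0.665, -0.001, -0.001]
force: [-7.4, -1.9, 3.9]
finger_gap: -0.001
```

>>> {"name": "play_rows", "arguments": {
  "increments": [
    [[0,0.001,0],[0,0,0],0],
    [[0,0.001,0],[0,0,0],0]
  ]
}}

```text
t: 7.65
tcp_pos: [0.573, 0.0038, 0.0904]
tool_rot: [0.747, 0.665, -0.002, -0.002]
force: [-7.4, -1.8, 3.8]
finger_gap: -0.004
```

>>> {"name": "play_rows", "arguments": {
  "increments": [
    [[0,0.001,0],[0,0,0],0],
    [[0,0.001,0],[0,0,0],0]
  ]
}}

```text
t: 7.85
tcp_pos: [0.573, 0.0038, 0.0904]
tool_rot: [0.747, 0.665, -0.003, -0.003]
force: [-10.3, -2.1, 4.6]
finger_gap: 0.002
```

Run:
```python
from h import *
sw([263])
for n,(x0,y0) in(("side",(300,150)),("top",(240,120))):
  im,d=manip.snapshot(n)
  save(f"pics/{n}6.png",cv2.resize(im[y0:y0+120,x0:x0+120],(600,600),interpolation=cv2.INTER_CUBIC))
```

```text
tcp [0.573  0.0038 0.0904] q [-0.19  0.6   1.65 -0.    0.9  -0.07] F [-10.3  -2.1   4.6] t 7.85
[[-0.0021, -0.0021, -0.0006], [-0.008, 0.0, 0.006]]
```

View pics/side6.png

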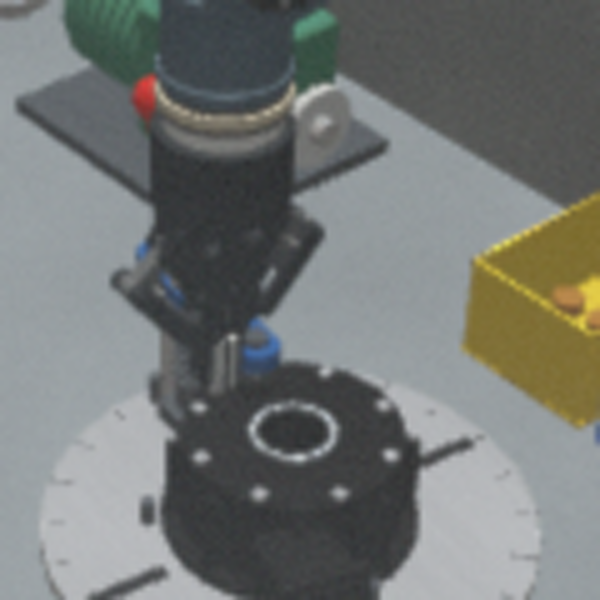

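View pics/top6.png

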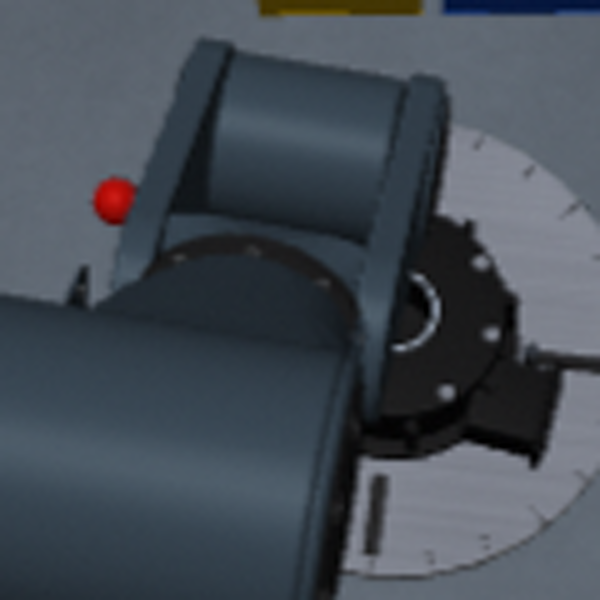

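>>> {"name": "play_rows", "arguments": {
  "increments": [
    [[0,-0.01,0],[0,0,0],0],
    [[0,-0.03,0],[0,0,0],0],
    [[0,-0.045,0],[0,0,0],0],
    [[0,-0.05,-0.04],[0,0,0],0],
    [[0,-0.05,-0.09],[0,0,0],0],
    [[0,-0.05,-0.14],[0,0,0],0],
    [[0,-0.05,-0.19],[0,0,0],0],
    [[0,-0.05,-0.22],[0,0,0],0],
    [[0,-0.05,-0.22],[0,0,0],0]
  ]
}}

```text
t: 8.85
tcp_pos: [0.5321, 0.009, 0.317]
tool_rot: [0.747, 0.665, 0.006, 0.006]
force: [0.4, -0.1, -1.0]
finger_gap: 0.0
```

```bash
cat > m3.py <<'E'
from h import *
import sys
k=sys.argv[1]
print({a:b for a,b in manip.sense().items() if a in("tcp_pos","t","force")})
for n,(x0,y0) in(("side",(300,150)),("top",(240,120))):
  im,d=manip.snapshot(n)
  save(f"pics/{n}{k}.png",cv2.resize(im[y0:y0+120,x0:x0+120],(600,600),interpolation=cv2.INTER_CUBIC))
  P,u,v=cloud(n,d); c=im[v,u].astype(int); near=np.hypot(P[:,0]-.607,P[:,1]-.064)<.13
  b=near&(c[:,2]>c[:,0]*1.6)&(P[:,2]>.135)&(P[:,2]<.152); B=P[b]
  if len(B)>10: print(n,'blue',len(B),cv2.boxPoints(cv2.minAreaRect(B[:,:2].astype(np.float32))).round(3).tolist(),np.median(B[:,2]))
  rd=near&(c[:,0]>c[:,2]*1.8)&(c[:,0]>c[:,1]*1.8)&(P[:,2]>.13); B=P[rd]
  if len(B)>10:
    t=B[np.hypot(*(B[:,:2]-S).T)+B[:,2]>(np.hypot(*(B[:,:2]-S).T)+B[:,2]).max()-.022]
    f=least_squares(lambda p:np.linalg.norm(t-p,axis=1)-.0125,t.mean(0)-[0,0,.01],loss='soft_l1',f_scale=.002); print('knob',f.x,len(t))
  T=P[(np.hypot(P[:,0]-.594,P[:,1]+.039)<.085)&(abs(P[:,2]-.108)<.004)]
  if len(T)>10: print('housing',cv2.minEnclosingCircle(T[:,:2].astype(np.float32)),np.median(T[:,2]))
E
sed -i '1a from scipy.optimize import least_squares' m3.py; python3 m3.py 7
```

```text
{'t': 8.85, 'tcp_pos': array([0.53212323, 0.00902373, 0.31702459]), 'force': array([ 0.44134386, -0.12438113, -0.98761754])}
side blue 150 [[0.5820000171661377, -0.013000000268220901], [0.6100000143051147, -0.017000000923871994], [0.6259999871253967, 0.11299999803304672], [0.5979999899864197, 0.11699999868869781]] 0.14501705363329487
knob [0.61302842 0.10923966 0.24583429] 38
housing ((0.5947605967521667, -0.03962075337767601), 0.06632540374994278) 0.10751250009889282
top blue 101 [[0.5839999914169312, 0.0010000000474974513], [0.6100000143051147, -0.0020000000949949026], [0.6269999742507935, 0.1120000034570694], [0.6010000109672546, 0.11599999666213989]] 0.1463865062206452
knob [0.47444676 0.0597768  0.61150075] 2
housing ((0.5904669165611267, -0.05672051012516022), 0.06507813930511475) 0.10873303860621392
```

View pics/side7.png

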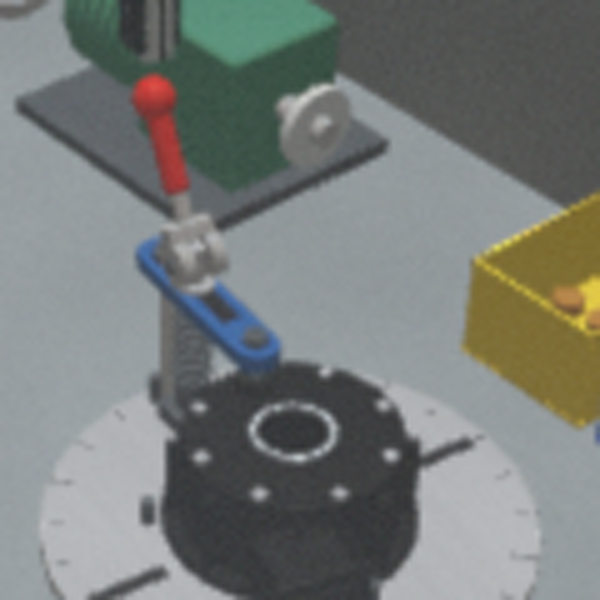

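View pics/top7.png

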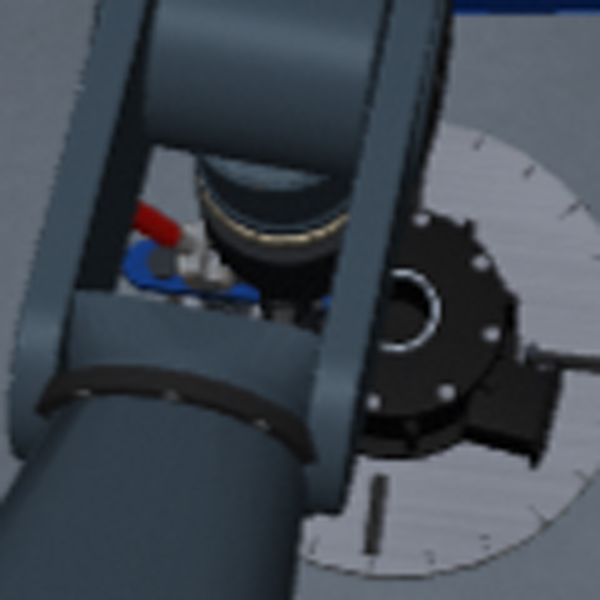

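Run:
```python
from h import *
d=np.load("top0.npy")
v,u=np.mgrid[80:142:1,150:240:1]; v=v.ravel();u=u.ravel(); P=px2w("top",np.c_[u,v],d[v,u]); Q=P[P[:,2]>.03]
print(Q.min(0),Q.max(0)); w=Q[Q[:,1]<.28]; print(w.min(0),w.max(0))
u=np.array([.122,.9925]); L=[]
for f in [62,62,56,50,44,38,32,26,20,14,8,3,0]:
    b=np.radians(f); p=S+.095*np.cos(b)*u; L.append((p[0],p[1],.163+.095*np.sin(b)+.0125-.036+(.04 if len(L)==0 else 0),-6.6))
inc(L)
```

```text
[ 0.1905219  -0.02453513  0.03000747] [0.910333   0.46944308 1.45187485]
[ 0.1905219  -0.02453513  0.03000747] [0.90987016 0.27989834 1.45187485]
tcp [0.5284 0.0095 0.3117] q [-0.19  0.27  1.52  0.    1.35 -0.08] F [-0.6 -0.5  0.3] t 8.95
[[0.1078, 0.0717, 0.0487], [0.005, -0.0, -0.002]]
[[0.1078, 0.0715, 0.0887], [0.005, -0.0, -0.002]]
[[0.1163, 0.0716, 0.0938], [0.005, -0.0, -0.002]]
[[0.1243, 0.0716, 0.0998], [0.005, -0.0, -0.002]]
[[0.1316, 0.0716, 0.1066], [0.005, -0.0, -0.002]]
[[0.1381, 0.0716, 0.1141], [0.005, -0.0, -0.002]]
[[0.1438, 0.0716, 0.1223], [0.005, -0.0, -0.002]]
[[0.1486, 0.0716, 0.131], [0.005, -0.0, -0.002]]
[[0.1525, 0.0716, 0.1401], [0.005, -0.0, -0.002]]
[[0.1554, 0.0715, 0.1496], [0.005, -0.0, -0.002]]
[[0.1573, 0.0715, 0.1594], [0.005, -0.0, -0.002]]
[[0.1581, 0.0715, 0.1676], [0.005, -0.0, -0.002]]
[[0.1582, 0.0714, 0.1726], [0.005, -0.0, -0.002]]
```

>>> {"name": "play_rows", "arguments": {
  "increments": [
    [[0.03,0.02,0],[0,0,0],0],
    [[0.06,0.04,0],[0,0,0],0],
    [[0.09,0.06,0.01],[0,0,0],0],
    [[0.106,0.0715,0.03],[0,0,0],0],
    [[0.106,0.0715,0.06],[0,0,0],0],
    [[0.106,0.0715,0.075],[0,0,0],0],
    [[0.106,0.0715,0.075],[0,0,0],0]
  ]
}}

```text
t: 9.65
tcp_pos: [0.6077, 0.1067, 0.2304]
tool_rot: [0.747, 0.665, -0.003, -0.003]
force: [-0.2, 0.5, 0.4]
finger_gap: 0.001
```

Run:
```python
from h import *
d=np.load("top0.npy")
P,u,v=cloud("top",d); s=(u>150)&(u<240)&(v>80)&(v<142)&(P[:,2]>.03)&(P[:,2]<.4); Q=P[s]; print(Q.min(0),Q.max(0))
u=np.array([.122,.9925]); L=[]
for f in [62,56,50,44,38,32,26,20,14,8,3,0]:
    b=np.radians(f); p=S+.095*np.cos(b)*u; L.append((p[0],p[1],.163+.095*np.sin(b)+.0125-.036,-6.6))
inc(L)
for n,(x0,y0) in(("side",(290,120)),):
  im,d=manip.snapshot(n)
  save(f"pics/{n}8.png",cv2.resize(im[y0:y0+120,x0:x0+120],(600,600),interpolation=cv2.INTER_CUBIC))
```

```text
[0.80623451 0.21803779 0.03000747] [0.910333   0.46944308 0.14932059]
tcp [0.6077 0.1067 0.2304] q [-0.01  0.48  1.4   0.    1.26  0.11] F [-0.2  0.5  0.4] t 9.65
[[0.0021, 0.0046, 0.0069], [-0.01, 0.001, -0.001]]
[[0.0107, 0.0047, 0.0121], [-0.01, 0.001, -0.001]]
[[0.0186, 0.0048, 0.018], [-0.01, 0.001, -0.001]]
[[0.0259, 0.0049, 0.0248], [-0.01, 0.001, -0.001]]
[[0.0324, 0.0051, 0.0323], [-0.01, 0.001, -0.001]]
[[0.0381, 0.0052, 0.0405], [-0.01, 0.001, -0.001]]
[[0.0429, 0.0053, 0.0491], [-0.01, 0.001, -0.001]]
[[0.0468, 0.0054, 0.0583], [-0.01, 0.001, -0.001]]
[[0.0497, 0.0055, 0.0678], [-0.01, 0.001, -0.001]]
[[0.0516, 0.0056, 0.0776], [-0.01, 0.001, -0.001]]
[[0.0524, 0.0057, 0.0858], [-0.01, 0.001, -0.001]]
[[0.0526, 0.0057, 0.0908], [-0.01, 0.001, -0.001]]
```

View pics/side8.png

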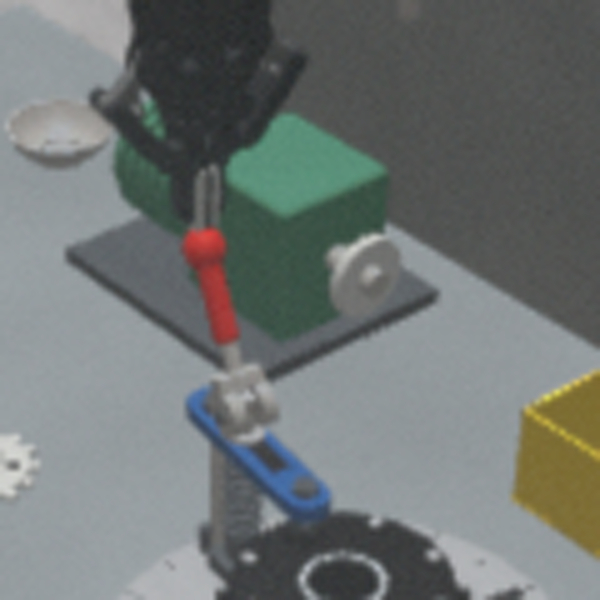

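>>> {"name": "play_rows", "arguments": {
  "increments": [
    [[0.001,0.005,0.003],[0,0,0],0],
    [[0.003,0.005,0.007],[0,0,0],0],
    [[0.007,0.005,0.0095],[0,0,0],0],
    [[0.011,0.005,0.012],[0,0,0],0],
    [[0.015,0.005,0.015],[0,0,0],0]
  ]
}}

```text
t: 10.2
tcp_pos: [0.6177, 0.1207, 0.2212]
tool_rot: [0.747, 0.665, 0.0, 0.001]
force: [-0.5, -0.6, 5.7]
finger_gap: -0.002
```

Run:
```python
from h import *
u=np.array([.122,.9925]); L=[]
for f in [56,50,44,38,32,26,20,14,8,3,0]:
    b=np.radians(f); p=S+.095*np.cos(b)*u; L.append((p[0],p[1],.163+.095*np.sin(b)+.0125-.036,-6.6))
inc(L)
for n,(x0,y0) in(("side",(290,120)),):
  im,d=manip.snapshot(n)
  save(f"pics/{n}9.png",cv2.resize(im[y0:y0+120,x0:x0+120],(600,600),interpolation=cv2.INTER_CUBIC))
```

```text
tcp [0.6177 0.1207 0.2212] q [ 0.02  0.51  1.39 -0.    1.24  0.13] F [-0.5 -0.6  5.7] t 10.2
[[-0.0045, -0.0037, 0.003], [0.001, 0.0, -0.002]]
[[0.0035, -0.0037, 0.0089], [0.001, 0.0, -0.002]]
[[0.0107, -0.0037, 0.0157], [0.001, 0.0, -0.002]]
[[0.0173, -0.0036, 0.0232], [0.001, 0.0, -0.002]]
[[0.023, -0.0036, 0.0314], [0.001, 0.0, -0.002]]
[[0.0278, -0.0036, 0.0401], [0.001, 0.0, -0.002]]
[[0.0317, -0.0036, 0.0492], [0.001, 0.0, -0.002]]
[[0.0346, -0.0036, 0.0587], [0.001, 0.0, -0.002]]
[[0.0365, -0.0036, 0.0685], [0.001, 0.0, -0.002]]
[[0.0373, -0.0036, 0.0767], [0.001, 0.0, -0.002]]
[[0.0374, -0.0036, 0.0817], [0.001, 0.0, -0.002]]
```

View pics/side9.png

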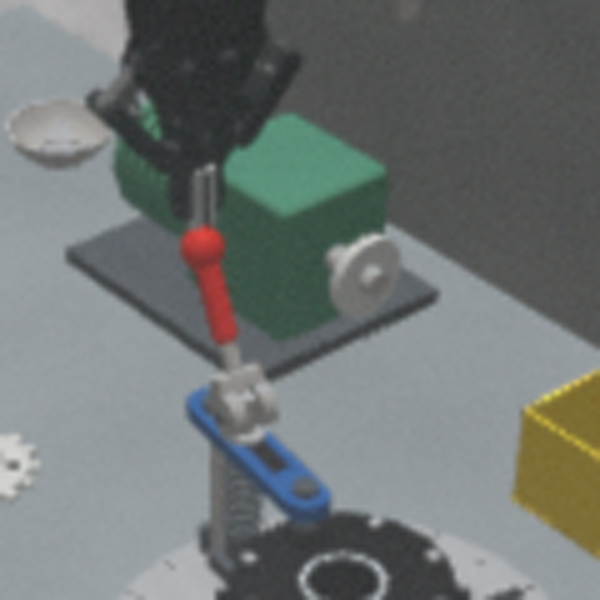

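>>> {"name": "play_rows", "arguments": {
  "increments": [
    [[-0.002,-0.003,0.003],[0,0,0],0],
    [[0,-0.003,0.007],[0,0,0],0],
    [[0.003,-0.003,0.01],[0,0,0],0],
    [[0.006,-0.003,0.013],[0,0,0],0],
    [[0.01,-0.003,0.0165],[0,0,0],0]
  ]
}}

```text
t: 10.75
tcp_pos: [0.6202, 0.1361, 0.2105]
tool_rot: [0.747, 0.664, 0.009, 0.001]
force: [0.2, 11.8, 18.6]
finger_gap: 0.005
```

Run:
```python
from h import *
u=np.array([.122,.9925]); L=[]
for f in [44,38,32,26,20,14,8,3,0]:
    b=np.radians(f); p=S+.095*np.cos(b)*u; L.append((p[0],p[1],.163+.095*np.sin(b)+.0125-.036,-6.6))
inc(L)
for n,(x0,y0) in(("side",(290,120)),):
  im,d=manip.snapshot(n)
  save(f"pics/{n}10.png",cv2.resize(im[y0:y0+120,x0:x0+120],(600,600),interpolation=cv2.INTER_CUBIC))
```

```text
tcp [0.6202 0.1361 0.2105] q [0.04 0.52 1.4  0.01 1.21 0.15] F [ 0.2 11.8 18.6] t 10.75
[[-0.0048, -0.0044, 0.0049], [0.013, -0.011, -0.002]]
[[0.0016, -0.0044, 0.0125], [0.013, -0.011, -0.002]]
[[0.0072, -0.0045, 0.0207], [0.013, -0.011, -0.002]]
[[0.012, -0.0046, 0.0294], [0.013, -0.011, -0.002]]
[[0.0157, -0.0047, 0.0386], [0.013, -0.011, -0.002]]
[[0.0185, -0.0048, 0.0482], [0.013, -0.011, -0.002]]
[[0.0203, -0.0049, 0.0579], [0.013, -0.011, -0.002]]
[[0.021, -0.0051, 0.0662], [0.013, -0.011, -0.002]]
[[0.0211, -0.0051, 0.0712], [0.013, -0.011, -0.002]]
```

View pics/side10.png

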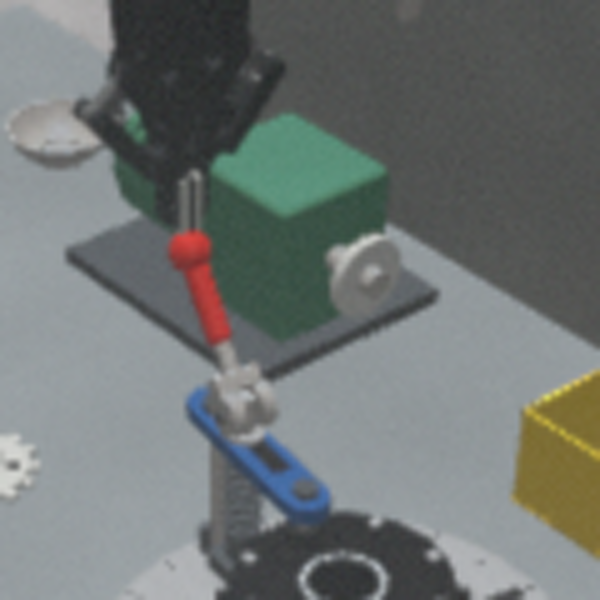

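>>> {"name": "play_rows", "arguments": {
  "increments": [
    [[0,-0.003,-0.006],[0,0,0],0],
    [[0,-0.003,-0.015],[0,0,0],0],
    [[-0.01,-0.003,-0.015],[0,0,0],0],
    [[-0.01,-0.003,-0.015],[0,0,0],0]
  ]
}}

```text
t: 11.2
tcp_pos: [0.6109, 0.1194, 0.2186]
tool_rot: [0.748, 0.664, -0.001, -0.0]
force: [-0.1, 0.2, 0.5]
finger_gap: 0.0
```

```bash
python3 m3.py 11
python3 - <<'E'
from h import *
im,d=manip.snapshot("side"); P,u,v=cloud("side",d); p=manip.sense()["tcp_pos"]
s=(np.hypot(P[:,0]-p[0],P[:,1]-p[1])<.025)&(P[:,2]>p[2]+.03)&(P[:,2]<p[2]+.07)&(im[v,u].max(1)<120)
Q=P[s]; print(p,Q.min(0),Q.max(0))
s=(np.hypot(P[:,0]-.613,P[:,1]-.12)<.04)&(P[:,2]>.16)&(im[v,u,0]>im[v,u,1]*1.8); Q=P[s]; print(Q[np.argsort(-Q[:,2])][:10].round(3))
E
```

```text
{'t': 11.2, 'tcp_pos': array([0.61086336, 0.11935411, 0.21864977]), 'force': array([-0.05957053,  0.17503099,  0.46578836])}
side blue 154 [[0.5809999704360962, -0.013000000268220901], [0.6100000143051147, -0.01600000075995922], [0.6259999871253967, 0.1120000034570694], [0.5979999899864197, 0.11599999666213989]] 0.14439856563023556
knob [0.61550562 0.12411153 0.23480446] 37
housing ((0.5935713052749634, -0.03907539322972298), 0.06561879068613052) 0.10762533045424022
top blue 224 [[0.5839999914169312, -0.012000000104308128], [0.6129999756813049, -0.014999999664723873], [0.6259999871253967, 0.10000000149011612], [0.5960000157356262, 0.10400000214576721]] 0.14537530085929745
knob [0.49050851 0.04998319 0.56349628] 5
housing ((0.5939871668815613, -0.03922291100025177), 0.07096203416585922) 0.10864751784815743
[0.61087642 0.12044397 0.21824974] [0.59255326 0.10606727 0.25619363] [0.62335896 0.13070656 0.28710144]
[[0.606 0.111 0.257]
 [0.609 0.119 0.249]
 [0.618 0.122 0.247]
 [0.613 0.12  0.246]
 [0.607 0.126 0.246]
 [0.613 0.115 0.245]
 [0.611 0.131 0.245]
 [0.619 0.118 0.245]
 [0.623 0.123 0.245]
 [0.612 0.118 0.244]]
```

View pics/side11.png

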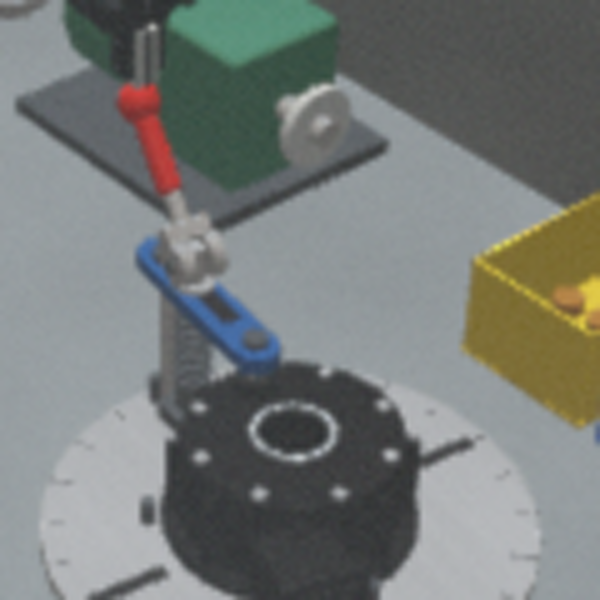

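```bash
cat > k.py <<'E'
from h import *
import sys
u=np.array([.122,.9925]); L=[]
for f in map(float,sys.argv[1:]):
    b=np.radians(f); p=S+(.095*np.cos(b)-.004)*u; L.append((p[0],p[1],.163+.095*np.sin(b)+.0125-.036,-6.6))
inc(L)
E
python3 k.py 50 46 42 38 34 30 26 22 18 14
```

```text
tcp [0.6109 0.1204 0.2182] q [ 0.02  0.5   1.41 -0.    1.23  0.13] F [-0.3  0.5 -0.8] t 11.35
[[0.0006, 0.0031, 0.006], [-0.002, 0.0, -0.003]]
[[0.0055, 0.0031, 0.0104], [-0.002, 0.0, -0.003]]
[[0.0101, 0.0031, 0.0152], [-0.002, 0.0, -0.003]]
[[0.0144, 0.0031, 0.0203], [-0.002, 0.0, -0.003]]
[[0.0183, 0.0032, 0.0256], [-0.002, 0.0, -0.003]]
[[0.0218, 0.0032, 0.0312], [-0.002, 0.0, -0.003]]
[[0.0249, 0.0032, 0.0371], [-0.002, 0.0, -0.003]]
[[0.0276, 0.0032, 0.0431], [-0.002, 0.0, -0.003]]
[[0.0299, 0.0033, 0.0494], [-0.002, 0.0, -0.003]]
[[0.0317, 0.0033, 0.0558], [-0.002, 0.0, -0.003]]
```

>>> {"name": "play_rows", "arguments": {
  "increments": [
    [[0,0.004,0.003],[0,0,0],0],
    [[0,0.004,0.006],[0,0,0],0],
    [[0.003,0.004,0.009],[0,0,0],0],
    [[0.006,0.004,0.012],[0,0,0],0],
    [[0.009,0.004,0.0152],[0,0,0],0]
  ]
}}

```text
t: 11.85
tcp_pos: [0.617, 0.1301, 0.2042]
tool_rot: [0.747, 0.665, 0.001, 0.0]
force: [0.3, -0.3, 2.9]
finger_gap: 0.002
```

```bash
python3 k.py 42 38 34 30 26 22 18 14 10
```

```text
tcp [0.617  0.1301 0.2042] q [0.03 0.52 1.41 0.   1.21 0.15] F [ 0.3 -0.3  2.9] t 11.85
[[-0.0002, -0.0019, 0.0011], [0.002, -0.0, -0.002]]
[[0.0041, -0.0019, 0.0062], [0.002, -0.0, -0.002]]
[[0.008, -0.0019, 0.0116], [0.002, -0.0, -0.002]]
[[0.0115, -0.0019, 0.0172], [0.002, -0.0, -0.002]]
[[0.0146, -0.0019, 0.023], [0.002, -0.0, -0.002]]
[[0.0173, -0.0019, 0.0291], [0.002, -0.0, -0.002]]
[[0.0195, -0.0019, 0.0353], [0.002, -0.0, -0.002]]
[[0.0214, -0.0019, 0.0417], [0.002, -0.0, -0.002]]
[[0.0227, -0.0019, 0.0482], [0.002, -0.0, -0.002]]
```

Moving well with ~3 N.

>>> {"name": "play_rows", "arguments": {
  "increments": [
    [[0.002,-0.001,0.004],[0,0,0],0],
    [[0.005,-0.001,0.008],[0,0,0],0],
    [[0.008,-0.001,0.012],[0,0,0],0],
    [[0.0115,-0.001,0.017],[0,0,0],0],
    [[0.0145,-0.001,0.023],[0,0,0],0]
  ]
}}

```text
t: 12.35
tcp_pos: [0.6191, 0.147, 0.1826]
tool_rot: [0.747, 0.665, 0.004, 0.0]
force: [0.7, 3.5, 6.3]
finger_gap: -0.003
```

```bash
python3 k.py 26 22 18 14 10 6 3 0;  python3 - <<'E'
from h import *
im,d=manip.snapshot("side")
save(f"pics/side12.png",cv2.resize(im[120:240,290:410],(600,600),interpolation=cv2.INTER_CUBIC))
E
```

```text
tcp [0.6191 0.147  0.1826] q [0.06 0.55 1.42 0.   1.16 0.17] F [0.7 3.5 6.3] t 12.35
[[-0.0025, -0.0019, 0.0014], [0.005, -0.005, -0.002]]
[[0.0002, -0.0019, 0.0075], [0.005, -0.005, -0.002]]
[[0.0024, -0.0019, 0.0137], [0.005, -0.005, -0.002]]
[[0.0042, -0.002, 0.0201], [0.005, -0.005, -0.002]]
[[0.0056, -0.002, 0.0266], [0.005, -0.005, -0.002]]
[[0.0065, -0.002, 0.0332], [0.005, -0.005, -0.002]]
[[0.0068, -0.0021, 0.0381], [0.005, -0.005, -0.002]]
[[0.0069, -0.0021, 0.0431], [0.005, -0.005, -0.002]]
```

View pics/side12.png

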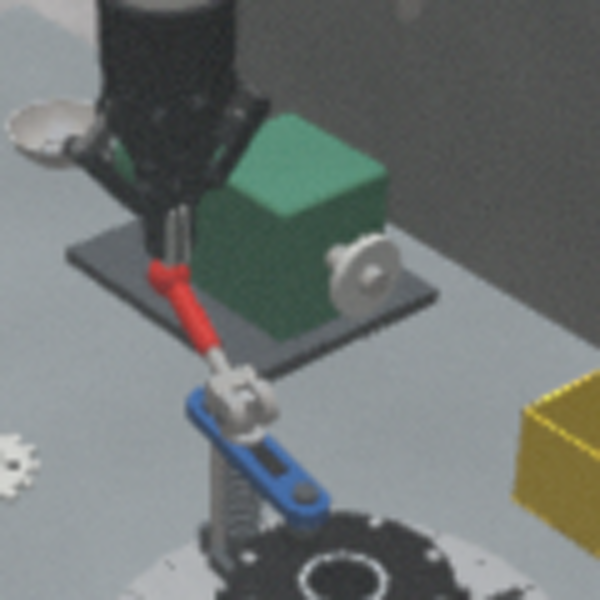

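>>> {"name": "play_rows", "arguments": {
  "increments": [
    [[-0.003,-0.001,0.003],[0,0,0],0],
    [[-0.001,-0.001,0.008],[0,0,0],0],
    [[0.001,-0.001,0.014],[0,0,0],0],
    [[0.003,-0.001,0.02],[0,0,0],0],
    [[0.004,-0.001,0.026],[0,0,0],0]
  ]
}}

```text
t: 12.9
tcp_pos: [0.6166, 0.1485, 0.1544]
tool_rot: [0.747, 0.665, 0.0, -0.0]
force: [0.7, 1.6, 3.5]
finger_gap: -0.0
```

```bash
python3 k.py 10 6 3 0 -2
```

```text
tcp [0.6166 0.1485 0.1544] q [0.06 0.58 1.45 0.   1.11 0.18] F [0.7 1.6 3.5] t 12.9
[[0.0045, 0.0009, -0.0016], [-0.0, -0.0, -0.002]]
[[0.0054, 0.0009, 0.005], [-0.0, -0.0, -0.002]]
[[0.0058, 0.0009, 0.0099], [-0.0, -0.0, -0.002]]
[[0.0059, 0.0009, 0.0149], [-0.0, -0.0, -0.002]]
[[0.0059, 0.0009, 0.0182], [-0.0, -0.0, -0.002]]
```

>>> {"name": "play_rows", "arguments": {
  "increments": [
    [[0.001,0.001,0.003],[0,0,0],0],
    [[0.003,0.001,0.006],[0,0,0],0],
    [[0.004,0.001,0.009],[0,0,0],0],
    [[0.004,0.001,0.012],[0,0,0],0]
  ]
}}

```text
t: 13.3
tcp_pos: [0.6171, 0.1514, 0.1422]
tool_rot: [0.747, 0.665, -0.001, -0.0]
force: [-1.7, -1.3, 2.6]
finger_gap: 0.003
```

>>> {"name": "play_rows", "arguments": {
  "increments": [
    [[0,0,0.0015],[0,0,0],0],
    [[0,0,0.003],[0,0,0],0]
  ]
}}

```text
t: 13.5
tcp_pos: [0.6173, 0.1519, 0.1396]
tool_rot: [0.747, 0.665, -0.001, -0.0]
force: [-2.6, -2.0, 2.4]
finger_gap: 0.004
```

>>> {"name": "play_rows", "arguments": {
  "increments": [
    [[0,0,0.0015],[0,0,0],0],
    [[0,0,0.002],[0,0,0],0]
  ]
}}

```text
t: 13.7
tcp_pos: [0.6177, 0.152, 0.1382]
tool_rot: [0.747, 0.665, -0.0, -0.0]
force: [-3.3, -1.1, 6.6]
finger_gap: 0.001
```

>>> {"name": "play_rows", "arguments": {
  "increments": [
    [[0,0,0.001],[0,0,0],0],
    [[0,0,0.002],[0,0,0],0]
  ]
}}

```text
t: 13.9
tcp_pos: [0.6182, 0.1521, 0.1377]
tool_rot: [0.747, 0.665, 0.0, 0.0]
force: [-6.1, -1.1, 14.2]
finger_gap: 0.002
```

>>> {"name": "play_rows", "arguments": {
  "increments": [
    [[0,0,0.001],[0,0,0],0],
    [[0,0,0.002],[0,0,0],0]
  ]
}}

```text
t: 14.1
tcp_pos: [0.6188, 0.1521, 0.1374]
tool_rot: [0.747, 0.665, 0.001, 0.001]
force: [-6.0, -1.8, 19.9]
finger_gap: 0.0
```

```bash
python3 m3.py 13
```

```text
{'t': 14.1, 'tcp_pos': array([0.61883968, 0.15213298, 0.13735073]), 'force': array([-6.03924223, -1.76943736, 19.89670143])}
side blue 148 [[0.5830000042915344, -0.010999999940395355], [0.6110000014305115, -0.014999999664723873], [0.6259999871253967, 0.11100000143051147], [0.5979999899864197, 0.11500000208616257]] 0.1408970584769455
knob [0.62178272 0.15446737 0.16008478] 23
housing ((0.5941540598869324, -0.039041586220264435), 0.06668512523174286) 0.10761013668417115
top blue 233 [[0.5830000042915344, -0.012000000104308128], [0.6129999756813049, -0.014999999664723873], [0.6290000081062317, 0.1120000034570694], [0.5979999899864197, 0.11599999666213989]] 0.14290043861932192
knob [0.50551315 0.07698696 0.50777381] 5
housing ((0.594963014125824, -0.0382741317152977), 0.06956459581851959) 0.10862644886615949
```

View pics/side13.png

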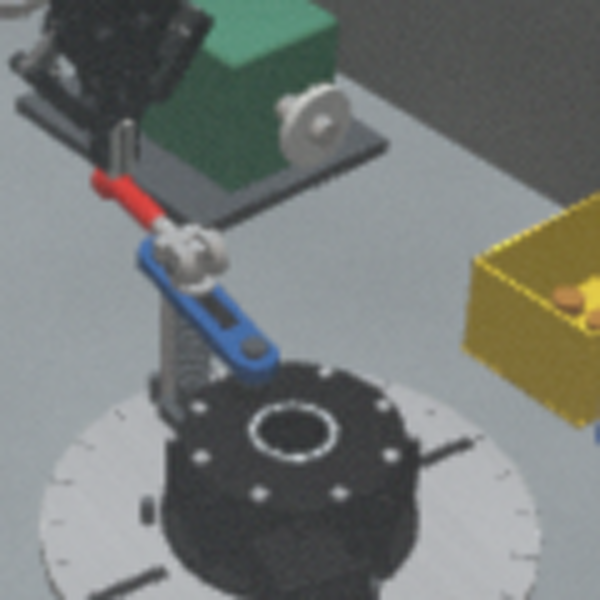

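>>> {"name": "play_rows", "arguments": {
  "increments": [
    [[0,0,-0.006],[0,0,0],0],
    [[0,0,-0.03],[0,0,0],0],
    [[0,0,-0.07],[0,0,0],0],
    [[0,0,-0.12],[0,0,0],0],
    [[-0.01,-0.05,-0.14],[0,0,0],0],
    [[-0.02,-0.1,-0.14],[0,0,0],0],
    [[-0.02,-0.14,-0.14],[0,0,0],0],
    [[-0.02,-0.14,-0.14],[0,0,0],0]
  ]
}}

```text
t: 15.0
tcp_pos: [0.4687, 0.1493, 0.2727]
tool_rot: [0.747, 0.665, -0.003, -0.003]
force: [0.3, -0.2, -0.6]
finger_gap: 0.0
```

```bash
python3 m3.py 14
python3 - <<'E'
from h import *
im,d=manip.snapshot("side"); save("pics/sfin.png",im)
P,u,v=cloud("side",d); c=im[v,u].astype(int)
s=(np.hypot(P[:,0]-.607,P[:,1]-.064)<.13)&(c[:,0]>c[:,1]*1.8)&(c[:,0]>c[:,2]*1.8)&(P[:,2]>.1); Q=P[s]
r=(Q[:,:2]-S)@[.122,.9925]
for a in np.arange(.03,.12,.01):
    w=(r>a)&(r<=a+.01)
    if w.sum(): print(round(a,3),w.sum(),Q[w,2].max().round(4))
E
```

```text
{'t': 15.0, 'tcp_pos': array([0.46866384, 0.14931457, 0.27272233]), 'force': array([ 0.29627433, -0.18889186, -0.62196784])}
side blue 151 [[0.5820000171661377, -0.013000000268220901], [0.6110000014305115, -0.01600000075995922], [0.6269999742507935, 0.1120000034570694], [0.5979999899864197, 0.11500000208616257]] 0.14074384866147358
knob [0.62095166 0.1592057  0.16272611] 31
housing ((0.5948754549026489, -0.0402882844209671), 0.06660405546426773) 0.10751507627762742
top blue 238 [[0.5830000042915344, -0.012000000104308128], [0.6129999756813049, -0.014999999664723873], [0.6290000081062317, 0.1120000034570694], [0.5989999771118164, 0.11599999666213989]] 0.14242948142472067
knob [0.62086471 0.13192591 0.16084808] 34
housing ((0.5958633422851562, -0.04030192643404007), 0.07066145539283752) 0.10881031633214042
0.04 9 0.1704
0.05 10 0.1703
0.06 13 0.1731
0.07 11 0.1718
0.08 17 0.1738
0.09 21 0.1761
0.1 1 0.1749
```

View pics/side14.png

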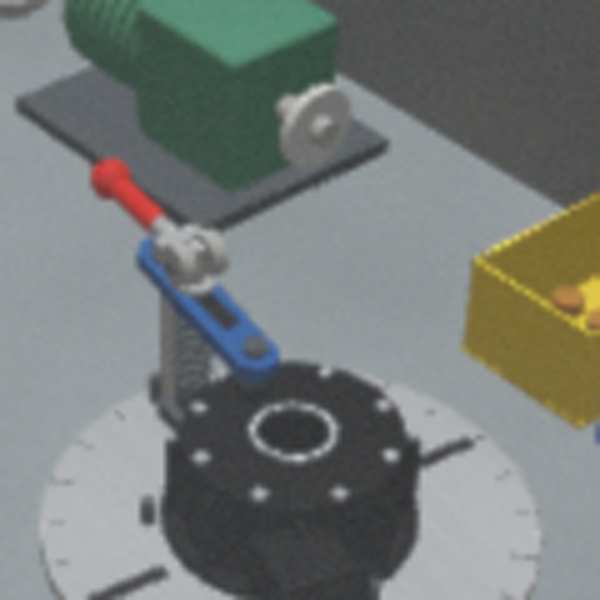

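View pics/sfin.png

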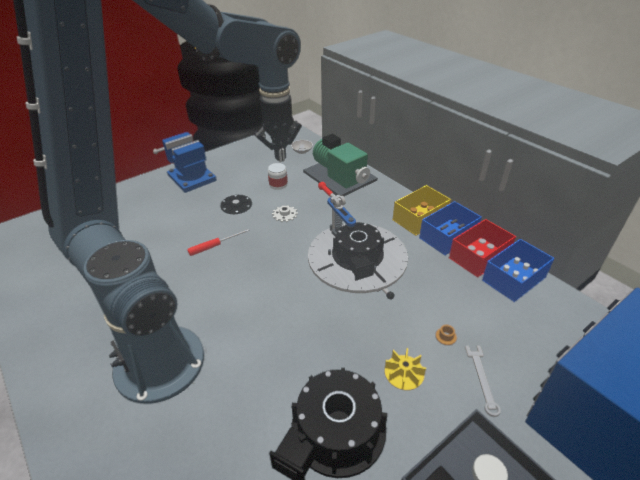

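The picture shows the lever lying level with its knob at (108,175) in the crop. The strap lies over the housing at (240,330), and the gripper is clear. The loose parts are where they started.

```bash
python3 -c "
from station import manip
print(manip.sign_off())"
```

```text
the job is handed in; nothing more can be done
None
```

The meter housing is clamped: the blue strap is closed over it and the cam lever is fully down and stays there by itself. I swung the strap round with the back of the shut fingers until it stopped, where the force rose to about 10 N with no further movement. I then pushed the knob down until it stopped, at about 20 N, and backed the arm away. The robot's clock was at about 15 s when I handed in.

**Last checks, with the arm clear:**
- **Strap:** it points at 263°, straight at the turntable's centre.
- **Lever:** it stays level, with the knob centre at about 0.163 m in the side view. The strap's top surface measures about 4 mm lower than before clamping.
- **Housing:** its top centre is within about 2 mm of its starting place in the side view, which is as close as I can measure. By eye in the side picture, the loose parts and tools have not moved.

**What disagreed or went wrong:**
- **Fingertip height:** the cameras showed the fingertips 36 mm above the reported tool point. I used the camera value, and the contacts bore it out.
- **First push on the knob:** the fingers drifted towards the knob's outer edge, with about 22 N of force. I lifted off, moved inward and finished the push.
- **Top-camera readings:** its estimate of the knob's sideways position was about 27 mm off the side camera's. Its housing circle came out about 5 mm too large, so I relied on the side view for both.

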